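Load a power module into the bench tester's latched tray

TASK

Load the bench tester: press its release key so that the tray pops out, lay the power module flat in the nest of the tray, fins up, and let go of it. Then push the tray gently straight back in until it clicks and stays fully home by itself; do not force the key or the tray (under 20 N), and leave the other things on the bench where they are.

Things in the scene. Friction and masses are not known exactly. Their poses are not given: they have to be found in the camera images.
- tester: Low grey instrument case fixed on the bench, 200 mm wide (y), 200 deep (x), 70 high, roof flat. Origin under the middle of its front face, at bench height: x points from the front face back into the case, z up, y to the left when looking along x. Tray opening in the middle of the front, 112 mm wide, z 7 to 58 mm.
- release_top (a point): Top middle of the release key, a grey key 30 (x) by 22 mm (y) standing 10 mm above the roof at x = 35, y = -75, z = 80 mm of the tester. Pressed straight down: stroke 6.5 mm, sprung, about 1.3 N at first, 7 N fully down (solid stop there). The latch lets go after 3 to 5 mm, at about 5 N; the key springs back when released.
- tray (a joint): How far the tray is out, m: 0 = latched home, 0.09 = fully out; slides out along the tester's -x. A spring pushes it out (3 N at home, 1 N when out), all 90 mm unless latched. To latch, push it 0 to 13 mm past home (hidden, differs from unit to unit): the push rises from 3 to 6-8 N, falls back to 3 N at the click; about 2 mm deeper is a solid stop. Let go, it returns to 0.
- tray_front (a point): Middle of the outer face of the tray's front plate: grey upright plate, 100 mm wide (y), 44 mm high (z 11 to 55 mm above the bench), 6 mm thick. The outer face stands 18 mm in front of the case when the tray is home, 108 mm when fully out. Moves with the tray; has the tester's axes.
- nest (a point): Centre of the nest floor on the tray, 22 mm above the bench, 63 mm behind the front plate's outer face; moves with the tray, has the tester's axes. Nest: a rectangular frame, inside 57 mm (x) by 39 mm (y), walls 3 mm thick and 5 mm high, open on top. With the tray fully out its centre is 45 mm in front of the case.
- module: The power module: black block with an aluminium top of long fins, 50 mm (its x) by 32 mm (its y) by 20 mm high, about 70 g, lying on the bench to the left or the right of the tester, fins up. Origin at the centre of its underside. Its long side goes along the tester's x in the nest, either way round.
- spool: Bystander: a black spool of solder wire standing on its end, 52 mm diameter, 45 mm high; origin at the centre of its underside.
- flux_jar: Bystander: a small jar, 48 mm diameter, 55 mm high; origin at the centre of its underside.
- driver: Bystander: a screwdriver lying on the bench, 170 mm long along its x.
Things that resemble listed ones, but are neither listed nor needed, are in the scene too. There is more than one size of the module; the job needs the smallest.

How it is judged (in metres and radians):
On the way, in this order (a step that is already met when the one before it is completed fails the run):
1. the release is pressed and the tray has popped out (more than 80 mm) (value of joint tray above 0.08 m), for 0.2 s.
2. the module lies flat in the nest of the open tray, let go (value of joint tray above 0.06 m and horizontal distance between module and nest below 0.006 m and z of module in the frame of nest below 0.003 m and angle between module's own z axis and vertical below 0.08 rad and contact force between the fingers and module below 0.1 N), for 0.2 s.
At the end, for the whole second after the job is handed in: The tray is latched home by itself (within 2.5 mm of its home place) with the module lying flat in its nest (underside within 3 mm of the nest floor, centre within 6 mm of the nest's, tilt under 0.08 rad), at rest (value of joint tray between -0.0025 and 0.0025 m and horizontal distance between module and nest below 0.006 m and z of module in the frame of nest below 0.003 m and angle between module's own z axis and vertical below 0.08 rad and linear speed of module below 0.02 m/s); the robot touches nothing.
It fails at once if the tester, its key or its tray is pressed with more than 20 N (contact force between any of the fingers, the arm and tester above 20 N).
It fails at once if the spool, the jar or the screwdriver is moved by more than 30 mm (distance of any of spool, flux_jar, driver from where it was at the start of the episode above 0.03 m).
It also fails if it takes over 67 s, if anything falls off the work surface, if the arm or the gripper's body presses on something with over 40 N, if the wrist force passes 120 N, or if a joint passes its speed limit or range.

ROBOT

A 6-joint arm with a two-finger parallel gripper is mounted at the origin on the work surface. World frame = base frame: x ahead of the robot, y to its left, z up, the work surface at z = 0. Lengths are in mm, angles in rad, forces in N, time in s.
With the tool pointing down it reaches from about 275 to 750 mm from the base axis. Payload 10.2 kg.
Tool frame: the origin (TCP) lies at the very end of the fingers, on their centre line; the grasp point (between the pads) lies 19 mm behind it; x points along the fingers, y is the direction in which the jaws open and shut, and the axes are right-handed (so a half turn about x gives the same grasp; the last joint's range is limited). The gripper opens to 85 mm and grips with 20 to 120 N. Pads are 22 mm wide; open, the fingers measure 114 mm over their backs; the gripper's body (76 mm by 85 mm) begins 54 mm behind the grasp point. The pads swing forward as they close: fully open they stand 13 mm farther back than shut.
Start: joints at [-1.398, 0.313, 1.498, -0, 1.331, -0.223], TCP at [202.4, -484.423, 231.294] pointing down, gripper open.
Joint ranges: [-2.94, 2.94], [-0.97, 2.17], [0.19, 2.56], [-1.23, 4.37], [0.02, 3.11], [-2.88, 2.88]. Speed limits (rad/s): [2.39, 2.39, 3.01, 3.14, 3.14, 3.14].

INTERFACE

Orientations are given as a unit quaternion [w, x, y, z].
In Python, from rig import ctrl, viewer, finish_job gives the robot as it stands.
- The arm moves only by the tool carry_out, never from a script. Its argument "targets" is a list of rows, each an object of numbers: "x", "y", "z": the shift along the world's x, y, z in m; "ax", "ay", "az": the turn, a rotation vector about the world's x, y, z in rad; "hand": the opening, from -1 (shut) to 1 (fully open). A call has 1 to 5 rows; each row is the pose to reach, as a shift and turn from the pose commanded when the call began; what a row does not reach only later rows make up. A row lasts 1/8 s, in which the tool goes at most 62.5 mm and 10.7 degrees, less where a joint would pass 70% of its speed; a pose out of reach is approached as far as the arm can. A call with a gripper value outside its range is refused whole. The fingers move at their own pace and stop on an object; "grip_force" is the grip in N (left out, the last holds). Time passes only in rows, so rows that repeat a pose let the fingers close. It gives the time, the measured TCP pose, the force and the opening at its end, in the units of the state.
- ctrl.sense(): the state, without advancing time (a new reading comes with each control period).
- viewer.capture(name): name is "scene" or "top" or "wrist"; returns the picture (420x560x3 uint8, blue, green, red); there is no depth.
- viewer.camera_info(name): a dict with "fx", "fy", "cx", "cy" (pixels), "k1" (the pictures are not rectified: a ray, as slopes to the right and down, at radius r is drawn at 1 + k1 r^2 times it, then the intrinsics apply), "R" (3x3) and "t" (3): a world point X has camera coordinates R X + t. Camera axes: x right, y down, z forward; pixel columns grow to the right and rows downward; lengths in mm; the calibration is good to about 2 mm. A picture is of the moment at which its call begins: read the wrist's pose just before it. camera_info takes no time and is no camera call; for the wrist camera it gives the pose at the moment of the call.
- finish_job(): hands the job in, once; it reports no verdict.
The state is a dict: "time_s": time; "joints": joint angles; "dq": joint speeds; "tau": joint torques, N m; "eef_pos": TCP position; "ee_rot": TCP orientation; "force": force on the tool from outside, world axes, zero at the start; "wrist_torque": the same for the moment, N m; "grip_width": opening from 0.0 (shut) to 1.0 (fully open).
Only numpy, scipy, OpenCV 4.12 (cv2) and the standard library are available. Lean on these libraries where they do the work, as an engineer would, in place of code of your own. Each camera call takes 0.05 s, during which the arm holds its last target. There are 200 camera calls.

## Working session

There is one attempt and no reset: what is moved stays moved. The work goes in short steps, Python scripts to look and compute and a tool call to move; the robot and the scene stay as the last step left them, time stands still between calls to the robot, and variables do not carry over. Pictures are saved under pics/ and viewed, about 8 in all and at most 12, crops included, and the job is handed in when it is done.

Besides the shell and the picture viewer there is one more tool, called after ">>>" in YAML: its name, and indented under it one key for each argument. carry_out: Moves the arm, as the interface text tells. Its arguments: {"type":"object","properties":{"targets":{"type":"array"},"grip_force":{"type":"number"}},"required":["targets"]}

```bash
ls; mkdir -p pics; python3 - <<'E'
from rig import ctrl, viewer
import cv2, numpy as np
s=ctrl.sense(); print(s)
for n in("scene","top"):
    cv2.imwrite(f"pics/{n}0.png",cv2.resize(viewer.capture(n),None,fx=1.42,fy=1.42,interpolation=cv2.INTER_CUBIC))
    i=viewer.camera_info(n); print(n,i)
E
```

```text
pics
{'time_s': 0.0, 'joints': array([-1.39840778e+00,  3.13456843e-01,  1.49844325e+00, -7.62959310e-06,
        1.33101402e+00, -2.23400764e-01]), 'dq': array([-1.93625933e-03,  1.21404562e-03,  1.14055841e-03,  9.03942263e-05,
        3.95728134e-04,  8.56054351e-04]), 'tau': array([-3.49022093e-04, -4.12269831e+01, -2.59742296e+01, -2.31042031e-04,
        4.14993876e-03,  1.67673278e-05]), 'eef_pos': array([ 202.34706099, -484.15345217,  230.72925871]), 'ee_rot': array([ 0.13855457,  0.69331497,  0.13948881, -0.69329637]), 'force': array([ 0.16740095, -0.00636478,  0.4729259 ]), 'wrist_torque': array([ 0.00179412, -0.05347941, -0.02422771]), 'grip_width': 0.9961774223760849}
scene {'fx': 499.0258014341522, 'fy': 499.0258014341522, 'cx': 273.93204602065674, 'cy': 214.47363797505028, 'k1': -0.14334176123745804, 'R': array([[-0.557902  ,  0.82959865, -0.02261497],
       [ 0.52572495,  0.33220048, -0.78310671],
       [-0.64215156, -0.44878605, -0.62147602]]), 't': array([ 324.90659233, -214.44147238, 1686.43104027])}
top {'fx': 381.34176149155127, 'fy': 381.34176149155127, 'cx': 279.1806986202897, 'cy': 206.34671604354273, 'k1': -0.09952126167826948, 'R': array([[ 0.00637632, -0.99989473,  0.01303376],
       [-0.99604128, -0.00750632, -0.08857434],
       [ 0.08866285, -0.01241739, -0.99598429]]), 't': array([-32.36123378, 556.16306086, 842.67638227])}
```

View pics/top0.png

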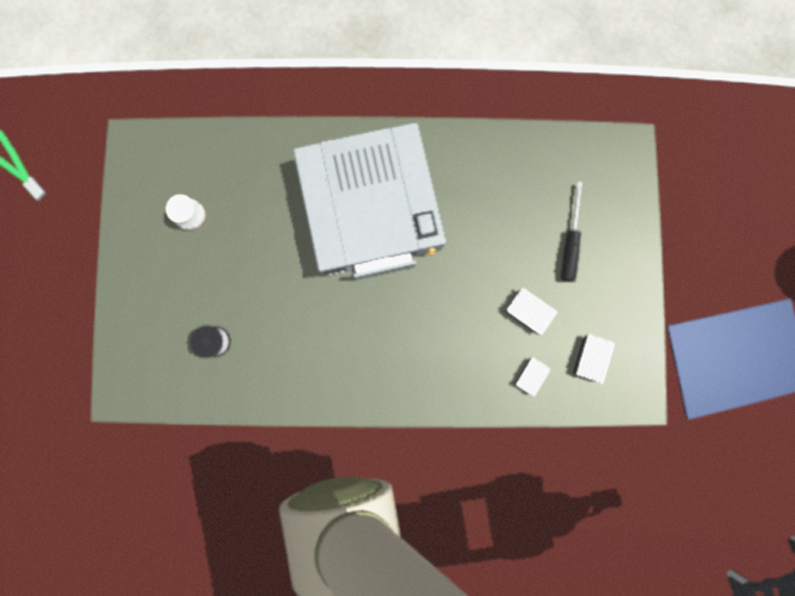

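View pics/scene0.png

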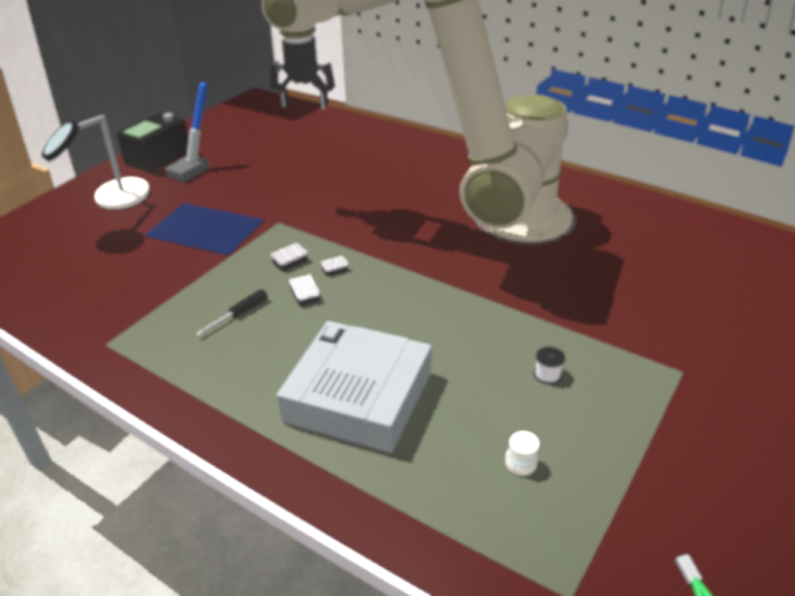

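The top view shows the tester roof with corners at about (295,148), (418,124), (444,244) and (320,271), and the key at (426,224). Three modules lie to its right at (531,311), (595,358) and (533,376), the last being the smallest. The spool is at (209,341), the jar at (184,212) and the driver at (572,232). The scene view agrees.

```bash
cat > h.py <<'E'
import numpy as np, cv2
from rig import ctrl, viewer
def und(px,i):
    d=(np.asarray(px,float).reshape(-1,2)-[i['cx'],i['cy']])/[i['fx'],i['fy']]
    s=d.copy()
    for _ in range(20): s=d/(1+i['k1']*(s**2).sum(1,keepdims=True))
    return s
def unproj(px,i,z):
    s=und(px,i); R=np.array(i['R']);t=np.array(i['t'])
    ray=np.c_[s,np.ones(len(s))]@R; c=-R.T@t
    return c+ray*((z-c[2])/ray[:,2])[:,None]
def proj(X,i):
    c=np.asarray(X,float).reshape(-1,3)@np.array(i['R']).T+np.array(i['t']); s=c[:,:2]/c[:,2:]
    return s*(1+i['k1']*(s**2).sum(1,keepdims=True))*[i['fx'],i['fy']]+[i['cx'],i['cy']]
E
python3 - <<'E'
from h import *
i=viewer.camera_info("top"); im=cv2.imread("pics/top0.png"); f=1.42
u=lambda p:(np.array(p)+.5)/f-.5
c=unproj(u([(295,148),(418,124),(444,244),(320,271)]),i,70); print(c.round(1))
print("front mid",c[2:].mean(0)); e=c[3]-c[2]; print("yaw(y axis)",np.arctan2(-e[0],e[1]), [np.linalg.norm(c[k]-c[k-1]) for k in range(4)])
e=c[0]-c[3];print("yaw side",np.arctan2(e[1],e[0])); e=c[1]-c[2];print(np.arctan2(e[1],e[0]))
print("key",unproj(u([(426,223)]),i,80))
g=cv2.inRange(im,(170,170,170),(255,255,255))
n,l,st,ce=cv2.connectedComponentsWithStats(g)
for k in range(1,n):
    if 200<st[k,4]<4000 and 90<ce[k][1]<430:
        cs=cv2.findContours((l==k).astype('u1'),0,2)[0][0]
        bp=cv2.boxPoints(cv2.minAreaRect(cs)); w=unproj(u(bp),i,20)
        print(ce[k].round(),st[k,4],w[:,:2].mean(0).round(1),[np.linalg.norm(w[j]-w[j-1]).round(1) for j in range(4)],[(np.arctan2(*(w[j]-w[j-1])[1::-1])).round(3) for j in range(4)])
w=viewer.camera_info("wrist"); s=ctrl.sense(); R=np.array(w['R']);print("wrist",R.round(3),(-R.T@w['t']).round(1),w['fx'],s['eef_pos'])
E
```

```text
[[ 779.9  133.    70. ]
 [ 820.9  -59.9   70. ]
 [ 628.8 -100.1   70. ]
 [ 585.5   89.1   70. ]]
front mid [607.12797135  -5.49859554  70.        ]
yaw(y axis) 0.2247549677454156 [np.float64(199.333956623452), np.float64(197.2778658357384), np.float64(196.2800667986027), np.float64(194.17215212933013)]
yaw side 0.2220246514893214
0.2062812857717717
key [[659.07490567 -71.78757016  80.        ]]
[ 33. 188.] 218 [734.7 598.1] [np.float64(40.2), np.float64(18.5), np.float64(40.2), np.float64(18.3)] [np.float64(0.858), np.float64(-0.786), np.float64(-2.287), np.float64(2.358)]
[185. 211.] 1006 [691.  323.1] [np.float64(70.1), np.float64(49.1), np.float64(70.3), np.float64(48.6)] [np.float64(0.981), np.float64(-0.575), np.float64(-2.167), np.float64(2.562)]
[426. 223.] 232 [671.7 -75.6] [np.float64(30.1), np.float64(21.4), np.float64(30.1), np.float64(21.3)] [np.float64(0.217), np.float64(-1.337), np.float64(-2.927), np.float64(1.803)]
wrist [[ 0.386 -0.922 -0.001]
 [-0.882 -0.37   0.291]
 [-0.269 -0.112 -0.957]] [ 271.6 -454.9  374.4] 321.5077763317561 [ 202.36744586 -484.18081727  230.79345942]
```

>>> carry_out:
  targets:
    - {"x": 0.04, "y": -0.0, "az": -0.05, "hand": -1}
    - {"x": 0.08, "y": 0.03, "az": -0.1, "hand": -1}
    - {"x": 0.12, "y": 0.07, "az": -0.178, "hand": -1}
    - {"x": 0.15, "y": 0.12, "az": -0.178, "hand": -1}
    - {"x": 0.15, "y": 0.15, "az": -0.178, "hand": -1}

```text
invalid input at $.targets[0]: expected keys x, y, z, ax, ay, az, hand
```

```bash
python3 - <<'E'
from h import *
np.set_printoptions(precision=3,suppress=True)
i=viewer.camera_info("top"); print(unproj((np.array([(531,311),(595,358),(533,376)])+.5)/1.42-.5,i,20))
w=viewer.camera_info("wrist"); np.save("w1.npy",w,allow_pickle=True)
im=viewer.capture("wrist"); cv2.imwrite("pics/w1.png",im); print(ctrl.sense())
E
```

```text
[[ 529.504 -246.669   20.   ]
 [ 453.468 -351.866   20.   ]
 [ 424.769 -248.781   20.   ]]
{'time_s': 0.15, 'joints': array([-1.398,  0.313,  1.498, -0.   ,  1.331, -0.223]), 'dq': array([-0.002, -0.002, -0.003, -0.   , -0.   , -0.   ]), 'tau': array([  0.001, -41.237, -25.98 ,  -0.   ,   0.003,  -0.   ]), 'eef_pos': array([ 202.364, -484.245,  230.898]), 'ee_rot': array([-0.139, -0.693, -0.139,  0.693]), 'force': array([0.577, 0.96 , 0.419]), 'wrist_torque': array([ 0.004, -0.097, -0.012]), 'grip_width': 0.9980156844844774}
```

View pics/w1.png

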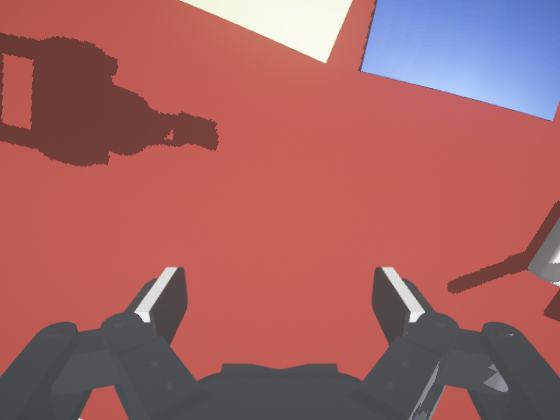

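The first picture showed only the red bench and the open fingers, because the call was refused for missing keys. I'll resend it in full.

>>> carry_out:
  targets:
    - {"x": 0.03, "y": 0.02, "z": 0, "ax": 0, "ay": 0, "az": -0.05, "hand": -1}
    - {"x": 0.07, "y": 0.06, "z": 0, "ax": 0, "ay": 0, "az": -0.1, "hand": -1}
    - {"x": 0.11, "y": 0.1, "z": 0, "ax": 0, "ay": 0, "az": -0.178, "hand": -1}
    - {"x": 0.15, "y": 0.14, "z": 0, "ax": 0, "ay": 0, "az": -0.178, "hand": -1}
    - {"x": 0.18, "y": 0.18, "z": 0, "ax": 0, "ay": 0, "az": -0.178, "hand": -1}

```text
time_s: 0.78
eef_pos: [383.5, -302.8, 231.1]
ee_rot: [-0.077, -0.703, -0.077, 0.703]
force: [-0.5, -0.3, 0.2]
grip_width: 0.001
```

```bash
python3 - <<'E'
from h import *
np.set_printoptions(precision=3,suppress=True)
w=viewer.camera_info("wrist"); np.save("w2.npy",w,allow_pickle=True)
im=viewer.capture("wrist"); cv2.imwrite("pics/w2.png",im); print(ctrl.sense())
E
```

```text
{'time_s': 0.825, 'joints': array([-0.901,  0.231,  1.605,  0.002,  1.306,  0.448]), 'dq': array([-0.1  ,  0.011, -0.02 , -0.019, -0.001, -0.143]), 'tau': array([-13.501, -32.36 , -28.443,  -1.263,  -0.596,  -0.146]), 'eef_pos': array([ 385.773, -298.807,  231.252]), 'ee_rot': array([ 0.077,  0.703,  0.079, -0.702]), 'force': array([2.457, 3.955, 0.759]), 'wrist_torque': array([ 0.06 , -0.072, -0.029]), 'grip_width': -0.002928269560689372}
```

View pics/w2.png

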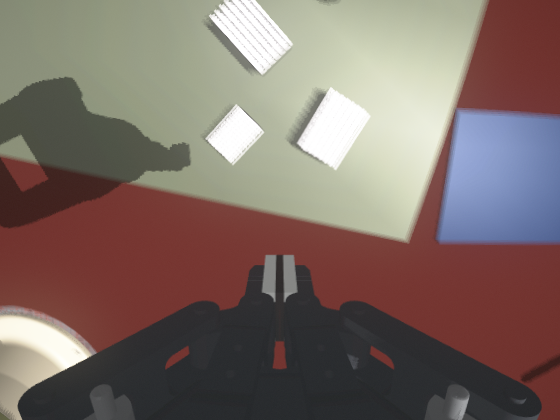

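The wrist view shows the smallest module at (235,134), the other two at (250,35) and (333,128), and the fingers shut. I'll carry on to the key.

>>> carry_out:
  targets:
    - {"x": 0.045, "y": 0.035, "z": 0, "ax": 0, "ay": 0, "az": 0, "hand": -1}
    - {"x": 0.09, "y": 0.075, "z": 0, "ax": 0, "ay": 0, "az": 0, "hand": -1}
    - {"x": 0.135, "y": 0.115, "z": -0.01, "ax": 0, "ay": 0, "az": 0, "hand": -1}
    - {"x": 0.18, "y": 0.155, "z": -0.03, "ax": 0, "ay": 0, "az": 0, "hand": -1}
    - {"x": 0.225, "y": 0.19, "z": -0.05, "ax": 0, "ay": 0, "az": 0, "hand": -1}

```text
time_s: 1.45
eef_pos: [608.6, -112.9, 180.7]
ee_rot: [0.077, 0.703, 0.077, -0.703]
force: [0.6, -0.8, 0.7]
grip_width: -0.0
```

>>> carry_out:
  targets:
    - {"x": 0.03, "y": 0.03, "z": -0.03, "ax": 0, "ay": 0, "az": 0, "hand": -1}
    - {"x": 0.051, "y": 0.043, "z": -0.06, "ax": 0, "ay": 0, "az": 0, "hand": -1}
    - {"x": 0.051, "y": 0.043, "z": -0.08, "ax": 0, "ay": 0, "az": 0, "hand": -1}
    - {"x": 0.051, "y": 0.043, "z": -0.09, "ax": 0, "ay": 0, "az": 0, "hand": -1}
    - {"x": 0.051, "y": 0.043, "z": -0.09, "ax": 0, "ay": 0, "az": 0, "hand": -1}

```text
time_s: 2.08
eef_pos: [658.1, -71.7, 91.1]
ee_rot: [-0.077, -0.703, -0.077, 0.703]
force: [-0.1, -0.6, -0.4]
grip_width: 0.006
```

```bash
python3 - <<'E'
from h import *
np.set_printoptions(precision=3,suppress=True)
w=viewer.camera_info("wrist"); s=ctrl.sense();print(s['eef_pos'],s['force'],proj([[658.5,-71.6,80],s['eef_pos']],w))
im=viewer.capture("wrist"); cv2.imwrite("pics/w3.png",im)
E
```

```text
[658.127 -71.679  91.071] [-0.094 -0.645 -0.356] [[280.279 261.728]
 [280.345 272.217]]
```

View pics/w3.png

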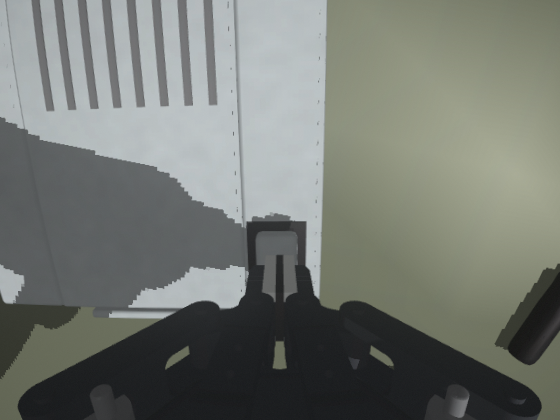

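The key spans columns 254–299 from row 231 down, and the fingertips are over it at (280,265). I'll press in small steps.

>>> carry_out:
  targets:
    - {"x": 0, "y": 0.001, "z": -0.008, "ax": 0, "ay": 0, "az": 0, "hand": -1}
    - {"x": 0, "y": 0.001, "z": -0.012, "ax": 0, "ay": 0, "az": 0, "hand": -1}
    - {"x": 0, "y": 0.001, "z": -0.014, "ax": 0, "ay": 0, "az": 0, "hand": -1}
    - {"x": 0, "y": 0.001, "z": -0.015, "ax": 0, "ay": 0, "az": 0, "hand": -1}
    - {"x": 0, "y": 0.001, "z": -0.015, "ax": 0, "ay": 0, "az": 0, "hand": -1}

```text
time_s: 2.75
eef_pos: [658.4, -70.5, 76.5]
ee_rot: [0.077, 0.703, 0.077, -0.703]
force: [-2.3, -0.7, 3.9]
grip_width: -0.003
```

>>> carry_out:
  targets:
    - {"x": 0, "y": 0, "z": -0.001, "ax": 0, "ay": 0, "az": 0, "hand": -1}
    - {"x": 0, "y": 0, "z": -0.002, "ax": 0, "ay": 0, "az": 0, "hand": -1}
    - {"x": 0, "y": 0, "z": -0.002, "ax": 0, "ay": 0, "az": 0, "hand": -1}

```text
time_s: 3.12
eef_pos: [658.4, -70.5, 74.5]
ee_rot: [0.077, 0.703, 0.077, -0.703]
force: [-3.5, 0.7, 6.4]
grip_width: 0.0
```

```bash
python3 - <<'E'
from h import *
im=viewer.capture("top"); cv2.imwrite("pics/t1.png",cv2.resize(im,None,fx=1.42,fy=1.42,interpolation=cv2.INTER_CUBIC)); print(ctrl.sense()['force'])
a=cv2.imread("pics/top0.png"); b=cv2.imread("pics/t1.png")
n=lambda x:((x[290:310,340:420]).mean((0,1)))
print(n(a),n(b))
E
```

```text
[-2.68935594  0.16755602  5.09097867]
[145.08625  166.421875 159.398125] [172.22875  192.501875 198.406875]
```

>>> carry_out:
  targets:
    - {"x": 0, "y": 0, "z": 0.03, "ax": 0, "ay": 0, "az": 0, "hand": -1}
    - {"x": -0.02, "y": -0.01, "z": 0.08, "ax": 0, "ay": 0, "az": 0, "hand": -1}
    - {"x": -0.065, "y": -0.045, "z": 0.1, "ax": 0, "ay": 0, "az": 0, "hand": 1}
    - {"x": -0.11, "y": -0.08, "z": 0.115, "ax": 0, "ay": 0, "az": 0, "hand": 1}
    - {"x": -0.155, "y": -0.115, "z": 0.115, "ax": 0, "ay": 0, "az": 0, "hand": 1}

```text
time_s: 3.8
eef_pos: [502.5, -186.5, 190.1]
ee_rot: [0.078, 0.704, 0.076, -0.702]
force: [-0.1, -0.3, -0.3]
grip_width: 0.637
```

>>> carry_out:
  targets:
    - {"x": -0.045, "y": -0.03, "z": 0, "ax": 0, "ay": 0, "az": 0, "hand": 1}
    - {"x": -0.09, "y": -0.05, "z": 0, "ax": 0, "ay": 0, "az": 0, "hand": 1}
    - {"x": -0.118, "y": -0.075, "z": 0, "ax": 0, "ay": 0, "az": 0, "hand": 1}
    - {"x": -0.118, "y": -0.075, "z": 0, "ax": 0, "ay": 0, "az": 0, "hand": 1}
    - {"x": -0.118, "y": -0.075, "z": 0, "ax": 0, "ay": 0, "az": 0, "hand": 1}

```text
time_s: 4.42
eef_pos: [385.8, -260.2, 189.1]
ee_rot: [0.077, 0.703, 0.077, -0.703]
force: [1.2, -0.3, 0.0]
grip_width: 1.004
```

```bash
python3 - <<'E'
from h import *
np.set_printoptions(precision=3,suppress=True)
w=viewer.camera_info("wrist"); s=ctrl.sense();print(s['time_s'],s['eef_pos'],s['ee_rot'],s['dq'])
np.save("w4.npy",w,allow_pickle=True)
im=viewer.capture("wrist"); t=viewer.capture("top")
cv2.imwrite("pics/w4raw.png",im);cv2.imwrite("pics/t2raw.png",t)
# module: bright blob nearest expected
p=proj([[425,-249,20]],w)[0]; print("pred",p)
x,y=np.clip(p.astype(int)-60,0,None)
a=cv2.resize(im[y:y+120,x:x+120],(400,400),interpolation=cv2.INTER_CUBIC)
b=cv2.resize(t[80:280,200:300],(300,600),interpolation=cv2.INTER_CUBIC)[:400]
b=cv2.resize(t[150:250,210:310],(400,400),interpolation=cv2.INTER_CUBIC)
cv2.imwrite("pics/c4.png",np.hstack([a,b])); print("crop",x,y)
E
```

```text
4.425 [ 385.787 -260.232  189.146] [ 0.077  0.703  0.077 -0.703] [ 0.019  0.003 -0.004  0.     0.002 -0.001]
pred [277.115 151.452]
crop 217 91
```

View pics/c4.png

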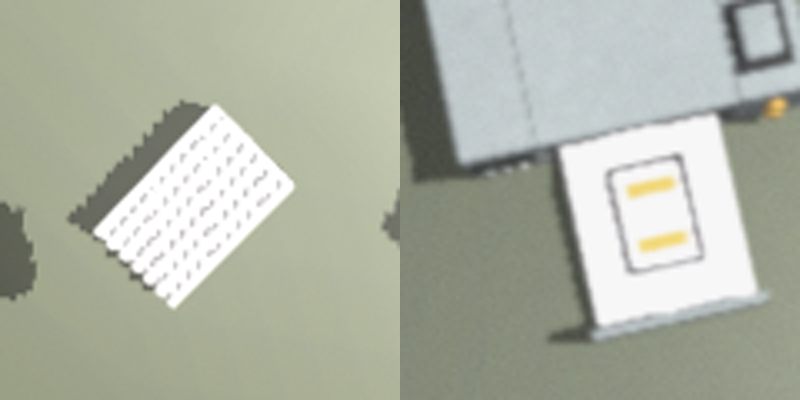

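The left crop shows the module's top corners at (216,104), (294,186), (174,308) and (95,232). The right crop shows the tray fully out, with nest corners at (210,170), (282,155), (303,255) and (232,272).

```bash
python3 - <<'E'
from h import *
np.set_printoptions(precision=3,suppress=True)
w=np.load("w4.npy",allow_pickle=True).item(); im=cv2.imread("pics/w4raw.png")
def rep(w,n=""): 
    print(n,w[:,:2].mean(0),[np.linalg.norm(w[j]-w[j-1]).round(1) for j in range(4)],[(np.arctan2(*(w[j]-w[j-1])[1::-1])).round(3) for j in range(4)])
c=(np.array([(216,104),(294,186),(174,308),(95,232)])+.5)*.3-.5+[217,91]
rep(unproj(c,w,20),"module hand")
m=(im[91:211,217:337].min(2)>205).astype('u1'); m=cv2.morphologyEx(m,cv2.MORPH_CLOSE,np.ones((3,3)))
cs=max(cv2.findContours(m,0,2)[0],key=cv2.contourArea)
rep(unproj(cv2.boxPoints(cv2.minAreaRect(cs))+[217,91],w,20),"module seg")
i=viewer.camera_info("top")
n=(np.array([(210,170),(282,155),(303,255),(232,272)])+.5)/4-.5+[210,150]
rep(unproj(n,i,25),"nest")
f=(np.array([(193,338),(368,295)])+.5)/4-.5+[210,150]
W=unproj(f,i,55);print("front outer top",W,W.mean(0))
for yaw in(.215,):
    x=np.array([np.cos(yaw),np.sin(yaw)]); print("nest from case",np.array([607.1,-5.5])-45*x, "front->nest",W.mean(0)[:2]+63*x)
E
```

```text
module hand [ 422.844 -247.291] [np.float64(50.5), np.float64(32.2), np.float64(50.0), np.float64(32.1)] [np.float64(-0.553), np.float64(-2.147), np.float64(2.588), np.float64(1.009)]
module seg [ 422.919 -246.959] [np.float64(33.9), np.float64(50.0), np.float64(32.8), np.float64(51.0)] [np.float64(0.989), np.float64(-0.582), np.float64(-2.123), np.float64(2.58)]
nest [564.296 -16.214] [np.float64(59.6), np.float64(42.0), np.float64(58.5), np.float64(41.4)] [np.float64(0.221), np.float64(-1.356), np.float64(-2.93), np.float64(1.813)]
front outer top [[492.497  17.984  55.   ]
 [516.627 -77.51   55.   ]] [504.562 -29.763  55.   ]
nest from case [563.136 -15.101] front->nest [566.112 -16.322]
```

>>> carry_out:
  targets:
    - {"x": 0.015, "y": 0.005, "z": 0, "ax": 0, "ay": 0, "az": -0.16, "hand": 1}
    - {"x": 0.037, "y": 0.013, "z": -0.02, "ax": 0, "ay": 0, "az": -0.32, "hand": 1}
    - {"x": 0.037, "y": 0.013, "z": -0.05, "ax": 0, "ay": 0, "az": -0.48, "hand": 1}
    - {"x": 0.037, "y": 0.013, "z": -0.09, "ax": 0, "ay": 0, "az": -0.64, "hand": 1}
    - {"x": 0.037, "y": 0.013, "z": -0.125, "ax": 0, "ay": 0, "az": -0.785, "hand": 1}

```text
time_s: 5.15
eef_pos: [422.9, -246.6, 62.8]
ee_rot: [0.199, -0.678, 0.199, 0.679]
force: [0.4, -0.0, 0.5]
grip_width: 1.005
```

>>> carry_out:
  targets:
    - {"x": 0, "y": 0, "z": -0.02, "ax": 0, "ay": 0, "az": 0, "hand": 1}
    - {"x": 0, "y": 0, "z": -0.04, "ax": 0, "ay": 0, "az": 0, "hand": 1}
    - {"x": 0, "y": 0, "z": -0.055, "ax": 0, "ay": 0, "az": 0, "hand": 1}
    - {"x": 0, "y": 0, "z": -0.058, "ax": 0, "ay": 0, "az": 0, "hand": 1}
    - {"x": 0, "y": 0, "z": -0.058, "ax": 0, "ay": 0, "az": 0, "hand": 0.1}

```text
time_s: 5.78
eef_pos: [422.7, -247.5, 6.6]
ee_rot: [-0.198, 0.679, -0.198, -0.679]
force: [0.8, -0.3, 0.3]
grip_width: 0.818
```

```bash
python3 - <<'E'
from h import *
np.set_printoptions(precision=3,suppress=True)
w=viewer.camera_info("wrist"); s=ctrl.sense();print(s['time_s'],s['eef_pos'],s['ee_rot'],s['force'],s['grip_width'])
a=-.785/2;cx=np.array([422.9,-247.2]);L=np.array([np.cos(-.563),np.sin(-.563)]);S=np.array([-L[1],L[0]])
im=viewer.capture("wrist")
pts=proj([[*(cx+25*p*L+16*q*S),20] for p,q in((1,1),(1,-1),(-1,-1),(-1,1))],w);print(pts)
cv2.imwrite("pics/w5.png",im)
E
```

```text
5.775 [ 422.718 -247.467    6.582] [-0.198  0.679 -0.198 -0.679] [ 0.754 -0.298  0.317] 0.8181484065485402
[[243.53  233.489]
 [317.509 233.249]
 [313.868 330.141]
 [247.568 330.356]]
```

View pics/w5.png

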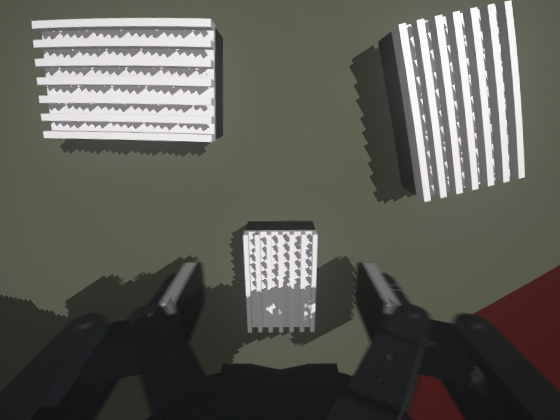

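The module is centred between the fingers at columns 245–318, rows 231–332, as predicted. I'll close on it.

>>> carry_out:
  targets:
    - {"x": 0, "y": 0, "z": -0.001, "ax": 0, "ay": 0, "az": 0, "hand": -1}
    - {"x": 0, "y": 0, "z": -0.001, "ax": 0, "ay": 0, "az": 0, "hand": -1}
    - {"x": 0, "y": 0, "z": -0.001, "ax": 0, "ay": 0, "az": 0, "hand": -1}
    - {"x": 0, "y": 0, "z": -0.001, "ax": 0, "ay": 0, "az": 0, "hand": -1}
    - {"x": 0, "y": 0, "z": -0.001, "ax": 0, "ay": 0, "az": 0, "hand": -1}
  grip_force: 25

```text
time_s: 6.45
eef_pos: [422.6, -247.6, 5.7]
ee_rot: [-0.198, 0.679, -0.198, -0.679]
force: [-1.1, -0.5, 6.2]
grip_width: 0.365
```

>>> carry_out:
  targets:
    - {"x": 0, "y": 0, "z": 0.01, "ax": 0, "ay": 0, "az": 0, "hand": -1}
    - {"x": 0, "y": 0, "z": 0.03, "ax": 0, "ay": 0, "az": 0, "hand": -1}
    - {"x": 0, "y": 0, "z": 0.06, "ax": 0, "ay": 0, "az": 0, "hand": -1}
    - {"x": 0, "y": 0, "z": 0.09, "ax": 0, "ay": 0, "az": 0, "hand": -1}
    - {"x": 0, "y": 0, "z": 0.1, "ax": 0, "ay": 0, "az": 0, "hand": -1}

```text
time_s: 7.08
eef_pos: [422.8, -247.8, 106.9]
ee_rot: [-0.197, 0.68, -0.198, -0.678]
force: [-0.2, -0.2, -1.6]
grip_width: 0.367
```

>>> carry_out:
  targets:
    - {"x": 0.017, "y": 0.04, "z": 0.01, "ax": 0, "ay": 0, "az": 0.16, "hand": -1}
    - {"x": 0.034, "y": 0.085, "z": 0.02, "ax": 0, "ay": 0, "az": 0.32, "hand": -1}
    - {"x": 0.05, "y": 0.13, "z": 0.03, "ax": 0, "ay": 0, "az": 0.48, "hand": -1}
    - {"x": 0.066, "y": 0.175, "z": 0.03, "ax": 0, "ay": 0, "az": 0.64, "hand": -1}
    - {"x": 0.083, "y": 0.218, "z": 0.03, "ax": 0, "ay": 0, "az": 0.785, "hand": -1}

```text
time_s: 7.7
eef_pos: [505.4, -27.8, 134.7]
ee_rot: [-0.078, -0.702, -0.079, 0.703]
force: [0.7, -1.0, 0.2]
grip_width: 0.366
```

>>> carry_out:
  targets:
    - {"x": 0, "y": 0, "z": 0, "ax": 0, "ay": 0, "az": 0, "hand": -1}
    - {"x": 0, "y": 0, "z": 0, "ax": 0, "ay": 0, "az": 0, "hand": -1}
    - {"x": 0, "y": 0, "z": 0, "ax": 0, "ay": 0, "az": 0, "hand": -1}

```text
time_s: 8.07
eef_pos: [505.1, -30.4, 135.1]
ee_rot: [-0.076, -0.703, -0.076, 0.703]
force: [0.1, 0.2, -0.5]
grip_width: 0.366
```

```bash
python3 - <<'E'
from h import *
np.set_printoptions(precision=3,suppress=True)
w=viewer.camera_info("wrist"); s=ctrl.sense();print(s['time_s'],s['eef_pos'],s['ee_rot'],s['dq'],s['grip_width'])
np.save("w6.npy",w,allow_pickle=True)
im=viewer.capture("wrist");cv2.imwrite("pics/w6raw.png",im)
cv2.imwrite("pics/w6.png",cv2.resize(im,None,fx=1.4,fy=1.4,interpolation=cv2.INTER_CUBIC))
E
```

```text
8.075 [505.084 -30.371 135.065] [-0.076 -0.703 -0.076  0.703] [-0.002 -0.003 -0.003 -0.002 -0.001 -0.002] 0.365867972205558
```

View pics/w6.png

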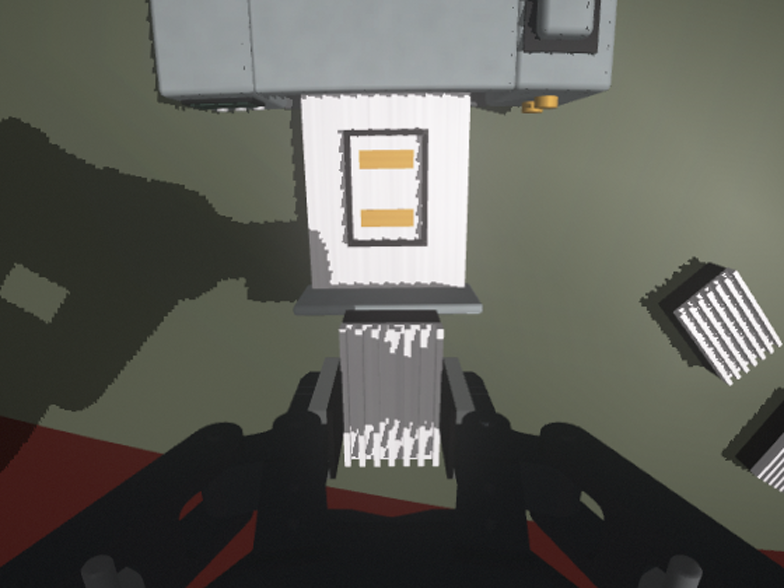

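The nest's dark frame has outer corners at about (344,130), (427,130), (427,245) and (347,245). The held module runs from its front edge at row 323 to row 466, columns 340–442.

```bash
python3 - <<'E'
from h import *
np.set_printoptions(precision=3,suppress=True)
w=np.load("w6.npy",allow_pickle=True).item(); s=ctrl.sense()
u=lambda p:(np.array(p)+.5)/1.4-.5
def rep(w,n=""): 
    print(n,w[:,:2].mean(0),[np.linalg.norm(w[j]-w[j-1]).round(1) for j in range(4)],[(np.arctan2(*(w[j]-w[j-1])[1::-1])).round(3) for j in range(4)])
rep(unproj(u([(344,130),(427,130),(427,245),(347,245)]),w,27),"nest outer")
rep(unproj(u([(300,97),(470,97),(466,288),(313,288)]),w,22),"tray floor")
f=unproj(u([(162,97),(609,91)]),w,70);print("roof front",f,f.mean(0),np.linalg.norm(f[0]-f[1]))
f=unproj(u([(294,313),(480,311)]),w,11);print("plate top?",f)
# module top z: module bottom ~ s.z-5.7
for zt in (148,150):
    rep(unproj(u([(339,323),(442,323),(439,466),(344,466)]),w,zt),f"module {zt}")
print(s['eef_pos'])
E
```

```text
nest outer [562.898 -14.426] [np.float64(61.9), np.float64(44.0), np.float64(61.9), np.float64(45.2)] [np.float64(0.217), np.float64(-1.355), np.float64(-2.905), np.float64(1.787)]
tray floor [558.486 -15.947] [np.float64(106.1), np.float64(90.7), np.float64(106.0), np.float64(90.9)] [np.float64(0.238), np.float64(-1.355), np.float64(-2.903), np.float64(1.787)]
roof front [[ 584.487   91.108   70.   ]
 [ 629.005 -100.575   70.   ]] [606.746  -4.733  70.   ] 196.7848820297526
plate top? [[474.98   26.241  11.   ]
 [501.437 -87.963  11.   ]]
module 148 [505.285 -29.722] [np.float64(53.0), np.float64(31.8), np.float64(53.0), np.float64(33.0)] [np.float64(0.212), np.float64(-1.355), np.float64(-2.908), np.float64(1.787)]
module 150 [506.405 -29.475] [np.float64(52.2), np.float64(31.4), np.float64(52.2), np.float64(32.5)] [np.float64(0.212), np.float64(-1.355), np.float64(-2.908), np.float64(1.787)]
[505.126 -30.355 135.127]
```

>>> carry_out:
  targets:
    - {"x": 0.03, "y": 0.008, "z": 0, "ax": 0, "ay": 0, "az": 0, "hand": -1}
    - {"x": 0.058, "y": 0.015, "z": -0.02, "ax": 0, "ay": 0, "az": 0, "hand": -1}
    - {"x": 0.058, "y": 0.015, "z": -0.06, "ax": 0, "ay": 0, "az": 0, "hand": -1}
    - {"x": 0.058, "y": 0.015, "z": -0.085, "ax": 0, "ay": 0, "az": 0, "hand": -1}
    - {"x": 0.058, "y": 0.015, "z": -0.095, "ax": 0, "ay": 0, "az": 0, "hand": -1}

```text
time_s: 8.75
eef_pos: [562.7, -15.0, 39.0]
ee_rot: [-0.076, -0.702, -0.077, 0.704]
force: [-0.6, -0.3, -0.1]
grip_width: 0.364
```

>>> carry_out:
  targets:
    - {"x": 0, "y": 0, "z": -0.004, "ax": 0, "ay": 0, "az": 0, "hand": -1}
    - {"x": 0, "y": 0, "z": -0.007, "ax": 0, "ay": 0, "az": 0, "hand": -1}
    - {"x": 0, "y": 0, "z": -0.009, "ax": 0, "ay": 0, "az": 0, "hand": -1}
    - {"x": 0, "y": 0, "z": -0.01, "ax": 0, "ay": 0, "az": 0, "hand": -1}

```text
time_s: 9.25
eef_pos: [563.6, -14.5, 30.6]
ee_rot: [0.077, 0.703, 0.077, -0.703]
force: [0.5, -0.2, -1.2]
grip_width: 0.364
```

```bash
python3 - <<'E'
from h import *
np.set_printoptions(precision=3,suppress=True)
w=viewer.camera_info("wrist"); s=ctrl.sense();print(s['time_s'],s['eef_pos'],s['force'],s['wrist_torque'],s['grip_width'])
im=viewer.capture("wrist");cv2.imwrite("pics/w7.png",cv2.resize(im[120:400,140:420],(600,600),interpolation=cv2.INTER_CUBIC))
E
```

```text
9.25 [563.585 -14.469  30.62 ] [ 0.484 -0.237 -1.224] [0.04  0.024 0.013] 0.36447914260238584
```

View pics/w7.png

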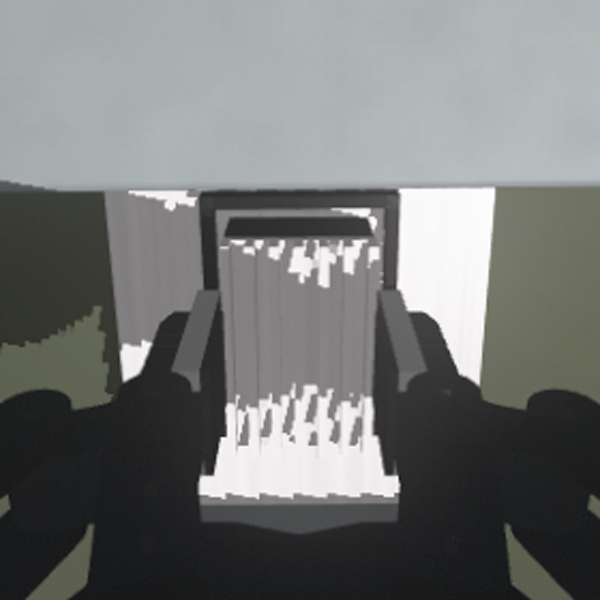

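The module sits inside the frame, with visible clearance left, right and behind and no contact force. I'll lower it the last 2–3 mm.

>>> carry_out:
  targets:
    - {"x": 0, "y": 0, "z": -0.001, "ax": 0, "ay": 0, "az": 0, "hand": -1}
    - {"x": 0, "y": 0, "z": -0.002, "ax": 0, "ay": 0, "az": 0, "hand": -1}
    - {"x": 0, "y": 0, "z": -0.0025, "ax": 0, "ay": 0, "az": 0, "hand": -1}
    - {"x": 0, "y": 0, "z": -0.0025, "ax": 0, "ay": 0, "az": 0, "hand": -1}

```text
time_s: 9.8
eef_pos: [563.4, -14.4, 27.8]
ee_rot: [-0.077, -0.703, -0.077, 0.703]
force: [-0.7, 0.5, -0.7]
grip_width: 0.367
```

>>> carry_out:
  targets:
    - {"x": 0, "y": 0, "z": -0.0003, "ax": 0, "ay": 0, "az": 0, "hand": 0.2}
    - {"x": 0, "y": 0, "z": -0.0003, "ax": 0, "ay": 0, "az": 0, "hand": 0.2}
    - {"x": 0, "y": 0, "z": -0.0003, "ax": 0, "ay": 0, "az": 0, "hand": 0.2}
    - {"x": 0, "y": 0, "z": 0.01, "ax": 0, "ay": 0, "az": 0, "hand": 0.2}
    - {"x": 0, "y": 0, "z": 0.04, "ax": 0, "ay": 0, "az": 0, "hand": 0.2}

```text
time_s: 10.42
eef_pos: [562.8, -14.3, 67.8]
ee_rot: [-0.077, -0.702, -0.077, 0.704]
force: [-0.4, -0.4, -0.4]
grip_width: 0.6
```

>>> carry_out:
  targets:
    - {"x": 0, "y": 0, "z": 0.03, "ax": 0, "ay": 0, "az": 0, "hand": 0.2}
    - {"x": 0, "y": 0, "z": 0.06, "ax": 0, "ay": 0, "az": 0, "hand": -1}
    - {"x": -0.045, "y": -0.01, "z": 0.07, "ax": 0, "ay": 0, "az": 0, "hand": -1}
    - {"x": -0.09, "y": -0.02, "z": 0.07, "ax": 0, "ay": 0, "az": 0, "hand": -1}
    - {"x": -0.11, "y": -0.025, "z": 0.07, "ax": 0, "ay": 0, "az": 0, "hand": -1}

```text
time_s: 11.05
eef_pos: [451.7, -39.5, 138.6]
ee_rot: [0.077, 0.703, 0.077, -0.703]
force: [0.3, -0.0, -0.1]
grip_width: 0.004
```

```bash
python3 - <<'E'
from h import *
np.set_printoptions(precision=3,suppress=True)
w=viewer.camera_info("wrist"); s=ctrl.sense();print(s['time_s'],s['eef_pos'],s['ee_rot'],s['force'],s['dq'])
np.save("w8.npy",w,allow_pickle=True)
im=viewer.capture("wrist");cv2.imwrite("pics/w8.png",cv2.resize(im,None,fx=1.4,fy=1.4,interpolation=cv2.INTER_CUBIC))
x=np.array([np.cos(.217),np.sin(.217),0]);y=np.array([-x[1],x[0],0]);n=np.array([563.4,-14.8,0])
print("front plate top corners outer",1.4*proj([n-63*x+50*q*y+[0,0,55] for q in(1,-1)],w),"tcp",1.4*proj([s['eef_pos']],w))
E
```

```text
11.05 [451.745 -39.544 138.634] [ 0.077  0.703  0.077 -0.703] [ 0.325 -0.04  -0.082] [-0.193 -0.292  0.393  0.001 -0.118 -0.191]
front plate top corners outer [[291.931 209.739]
 [491.273 209.934]] tcp [[392.374 381.092]]
```

View pics/w8.png

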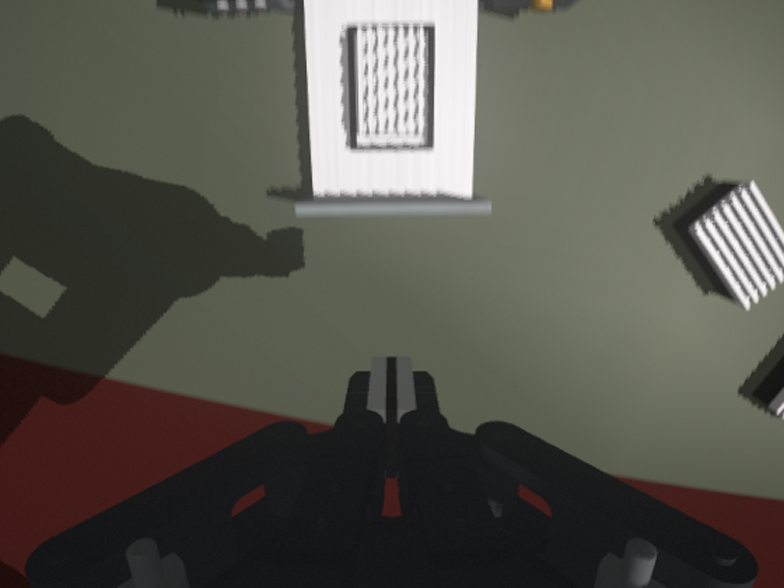

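The module lies flat in the nest, with a dark frame all round it at (390,85). The plate's middle column, 393, matches the shut fingertips at 392. I'll go down in front of the plate.

>>> carry_out:
  targets:
    - {"x": 0.009, "y": 0.003, "z": -0.02, "ax": 0, "ay": 0, "az": 0, "hand": -1}
    - {"x": 0.018, "y": 0.0052, "z": -0.06, "ax": 0, "ay": 0, "az": 0, "hand": -1}
    - {"x": 0.018, "y": 0.0052, "z": -0.1, "ax": 0, "ay": 0, "az": 0, "hand": -1}
    - {"x": 0.018, "y": 0.0052, "z": -0.116, "ax": 0, "ay": 0, "az": 0, "hand": -1}
    - {"x": 0.018, "y": 0.0052, "z": -0.116, "ax": 0, "ay": 0, "az": 0, "hand": -1}

```text
time_s: 11.72
eef_pos: [471.4, -34.1, 21.4]
ee_rot: [-0.077, -0.702, -0.077, 0.703]
force: [-0.3, -0.1, 1.1]
grip_width: 0.004
```

>>> carry_out:
  targets:
    - {"x": 0.0049, "y": 0.0011, "z": 0, "ax": 0, "ay": 0, "az": 0, "hand": -1}
    - {"x": 0.0098, "y": 0.0022, "z": 0, "ax": 0, "ay": 0, "az": 0, "hand": -1}
    - {"x": 0.0147, "y": 0.0032, "z": 0, "ax": 0, "ay": 0, "az": 0, "hand": -1}
    - {"x": 0.0195, "y": 0.0043, "z": 0, "ax": 0, "ay": 0, "az": 0, "hand": -1}
    - {"x": 0.0244, "y": 0.0054, "z": 0, "ax": 0, "ay": 0, "az": 0, "hand": -1}

```text
time_s: 12.35
eef_pos: [496.0, -28.8, 21.8]
ee_rot: [-0.077, -0.703, -0.077, 0.703]
force: [-2.4, -1.1, 1.5]
grip_width: -0.003
```

>>> carry_out:
  targets:
    - {"x": 0.0078, "y": 0.0017, "z": 0, "ax": 0, "ay": 0, "az": 0, "hand": -1}
    - {"x": 0.0176, "y": 0.0039, "z": 0, "ax": 0, "ay": 0, "az": 0, "hand": -1}
    - {"x": 0.0273, "y": 0.006, "z": 0, "ax": 0, "ay": 0, "az": 0, "hand": -1}
    - {"x": 0.0371, "y": 0.0082, "z": 0, "ax": 0, "ay": 0, "az": 0, "hand": -1}
    - {"x": 0.0469, "y": 0.0103, "z": 0, "ax": 0, "ay": 0, "az": 0, "hand": -1}

```text
time_s: 12.98
eef_pos: [543.2, -18.2, 21.6]
ee_rot: [-0.077, -0.703, -0.077, 0.703]
force: [-4.6, 2.5, 0.9]
grip_width: -0.001
```

>>> carry_out:
  targets:
    - {"x": 0.0078, "y": 0.0017, "z": 0, "ax": 0, "ay": 0, "az": 0, "hand": -1}
    - {"x": 0.0146, "y": 0.0032, "z": 0, "ax": 0, "ay": 0, "az": 0, "hand": -1}
    - {"x": 0.0205, "y": 0.0045, "z": 0, "ax": 0, "ay": 0, "az": 0, "hand": -1}
    - {"x": 0.0254, "y": 0.0056, "z": 0, "ax": 0, "ay": 0, "az": 0, "hand": -1}
    - {"x": 0.0293, "y": 0.0065, "z": 0, "ax": 0, "ay": 0, "az": 0, "hand": -1}

```text
time_s: 13.6
eef_pos: [572.1, -11.9, 21.7]
ee_rot: [-0.077, -0.703, -0.077, 0.703]
force: [-3.7, 1.5, 0.0]
grip_width: -0.001
```

>>> carry_out:
  targets:
    - {"x": 0.002, "y": 0.0004, "z": 0, "ax": 0, "ay": 0, "az": 0, "hand": -1}
    - {"x": 0.0039, "y": 0.0009, "z": 0, "ax": 0, "ay": 0, "az": 0, "hand": -1}
    - {"x": 0.0059, "y": 0.0013, "z": 0, "ax": 0, "ay": 0, "az": 0, "hand": -1}
    - {"x": 0.0059, "y": 0.0013, "z": 0, "ax": 0, "ay": 0, "az": 0, "hand": -1}

```text
time_s: 14.1
eef_pos: [577.6, -10.7, 21.7]
ee_rot: [-0.077, -0.703, -0.077, 0.703]
force: [-4.7, 1.8, 0.3]
grip_width: -0.0
```

>>> carry_out:
  targets:
    - {"x": 0.001, "y": 0.0002, "z": 0, "ax": 0, "ay": 0, "az": 0, "hand": -1}
    - {"x": 0.002, "y": 0.0004, "z": 0, "ax": 0, "ay": 0, "az": 0, "hand": -1}
    - {"x": 0.002, "y": 0.0004, "z": 0, "ax": 0, "ay": 0, "az": 0, "hand": -1}

```text
time_s: 14.48
eef_pos: [579.2, -10.3, 21.7]
ee_rot: [-0.077, -0.702, -0.077, 0.704]
force: [-7.8, 1.4, 1.0]
grip_width: 0.001
```

>>> carry_out:
  targets:
    - {"x": 0.001, "y": 0.0002, "z": 0, "ax": 0, "ay": 0, "az": 0, "hand": -1}
    - {"x": 0.002, "y": 0.0004, "z": 0, "ax": 0, "ay": 0, "az": 0, "hand": -1}
    - {"x": 0.002, "y": 0.0004, "z": 0, "ax": 0, "ay": 0, "az": 0, "hand": -1}

```text
time_s: 14.85
eef_pos: [581.8, -9.9, 21.7]
ee_rot: [-0.077, -0.703, -0.077, 0.703]
force: [-3.8, 2.4, -1.1]
grip_width: -0.001
```

The force rose to 7.8 N and fell back to 3.8 N, which could be the click. I'll ease back slowly to see whether the tray follows.

>>> carry_out:
  targets:
    - {"x": -0.002, "y": -0.0004, "z": 0, "ax": 0, "ay": 0, "az": 0, "hand": -1}
    - {"x": -0.004, "y": -0.0009, "z": 0, "ax": 0, "ay": 0, "az": 0, "hand": -1}
    - {"x": -0.006, "y": -0.0013, "z": 0, "ax": 0, "ay": 0, "az": 0, "hand": -1}
    - {"x": -0.008, "y": -0.0017, "z": 0, "ax": 0, "ay": 0, "az": 0, "hand": -1}
    - {"x": -0.008, "y": -0.0017, "z": 0, "ax": 0, "ay": 0, "az": 0, "hand": -1}

```text
time_s: 15.48
eef_pos: [574.0, -11.9, 22.1]
ee_rot: [0.077, 0.703, 0.077, -0.703]
force: [-2.9, -1.6, 2.1]
grip_width: 0.001
```

```bash
python3 - <<'E'
from h import *
f=[]
for _ in range(6): viewer.capture("top"); f.append(ctrl.sense()['force'])
print(np.mean(f,0),np.std(f,0))
E
```

```text
[-2.86829944 -1.86734779  2.55408062] [0.58037785 0.39178044 0.25831109]
```

It still pushes at about 3 N, so it isn't latched. I'll go deeper and average the force at each step.

>>> carry_out:
  targets:
    - {"x": 0.003, "y": 0.0007, "z": 0, "ax": 0, "ay": 0, "az": 0, "hand": -1}
    - {"x": 0.006, "y": 0.0013, "z": 0, "ax": 0, "ay": 0, "az": 0, "hand": -1}
    - {"x": 0.008, "y": 0.0017, "z": 0, "ax": 0, "ay": 0, "az": 0, "hand": -1}
    - {"x": 0.009, "y": 0.002, "z": 0, "ax": 0, "ay": 0, "az": 0, "hand": -1}
    - {"x": 0.009, "y": 0.002, "z": 0, "ax": 0, "ay": 0, "az": 0, "hand": -1}

```text
time_s: 16.4
eef_pos: [583.1, -9.5, 21.8]
ee_rot: [0.077, 0.703, 0.077, -0.703]
force: [-3.5, -1.7, 1.9]
grip_width: -0.005
```

>>> carry_out:
  targets:
    - {"x": 0.001, "y": 0.0002, "z": 0, "ax": 0, "ay": 0, "az": 0, "hand": -1}
    - {"x": 0.001, "y": 0.0002, "z": 0, "ax": 0, "ay": 0, "az": 0, "hand": -1}

```text
time_s: 16.65
eef_pos: [583.9, -9.3, 21.7]
ee_rot: [-0.077, -0.703, -0.077, 0.703]
force: [-2.6, -0.8, 1.1]
grip_width: 0.002
```

>>> carry_out:
  targets:
    - {"x": 0.001, "y": 0.0002, "z": 0, "ax": 0, "ay": 0, "az": 0, "hand": -1}
    - {"x": 0.001, "y": 0.0002, "z": 0, "ax": 0, "ay": 0, "az": 0, "hand": -1}

```text
time_s: 16.9
eef_pos: [584.1, -9.3, 21.8]
ee_rot: [-0.077, -0.702, -0.077, 0.704]
force: [-8.2, -2.8, 5.1]
grip_width: -0.001
```

```bash
cat > f.py <<'E'
from h import *
f=[]
for _ in range(4): viewer.capture("top"); f.append(ctrl.sense()['force'])
print(np.mean(f,0),ctrl.sense()['eef_pos'],ctrl.sense()['time_s'])
E
python3 f.py
```

```text
[-7.7441974  -2.30224047  5.38837405] [584.07589185  -9.28031772  21.7123102 ] 17.1
```

It stopped at 584.1 with about 8 N, which could be either the latch ramp or the solid stop after a click. Backing out further will tell them apart.

>>> carry_out:
  targets:
    - {"x": -0.003, "y": -0.0007, "z": 0, "ax": 0, "ay": 0, "az": 0, "hand": -1}
    - {"x": -0.007, "y": -0.0015, "z": 0, "ax": 0, "ay": 0, "az": 0, "hand": -1}
    - {"x": -0.011, "y": -0.0024, "z": 0, "ax": 0, "ay": 0, "az": 0, "hand": -1}
    - {"x": -0.015, "y": -0.0033, "z": 0, "ax": 0, "ay": 0, "az": 0, "hand": -1}
    - {"x": -0.018, "y": -0.004, "z": 0, "ax": 0, "ay": 0, "az": 0, "hand": -1}

```text
time_s: 17.73
eef_pos: [566.8, -13.2, 21.8]
ee_rot: [0.077, 0.703, 0.077, -0.703]
force: [-0.1, -0.4, -0.3]
grip_width: -0.003
```

```bash
python3 f.py
```

```text
[ 0.05339758 -0.24151485  0.05808054] [567.00605187 -13.25406009  21.86119118] 17.925
```

>>> carry_out:
  targets:
    - {"x": -0.003, "y": -0.0007, "z": 0, "ax": 0, "ay": 0, "az": 0, "hand": -1}
    - {"x": -0.006, "y": -0.0013, "z": 0, "ax": 0, "ay": 0, "az": 0, "hand": -1}
    - {"x": -0.006, "y": -0.0013, "z": 0, "ax": 0, "ay": 0, "az": 0, "hand": -1}

```text
time_s: 18.3
eef_pos: [560.7, -14.5, 21.8]
ee_rot: [-0.077, -0.703, -0.077, 0.703]
force: [0.2, 0.3, 0.4]
grip_width: -0.004
```

```bash
python3 f.py
```

```text
[0.07206192 0.08522649 0.1816421 ] [560.97851269 -14.5279955   21.82417571] 18.5
```

The force is zero at 567 and at 561, so the tray didn't follow and is latched. I'll retreat, rise and check by camera.

>>> carry_out:
  targets:
    - {"x": -0.03, "y": -0.0066, "z": 0, "ax": 0, "ay": 0, "az": 0, "hand": -1}
    - {"x": -0.07, "y": -0.0154, "z": 0, "ax": 0, "ay": 0, "az": 0, "hand": -1}
    - {"x": -0.1, "y": -0.022, "z": 0.03, "ax": 0, "ay": 0, "az": 0, "hand": -1}
    - {"x": -0.12, "y": -0.026, "z": 0.08, "ax": 0, "ay": 0, "az": 0, "hand": -1}
    - {"x": -0.12, "y": -0.026, "z": 0.12, "ax": 0, "ay": 0, "az": 0, "hand": -1}

```text
time_s: 19.12
eef_pos: [440.0, -40.7, 143.6]
ee_rot: [0.077, 0.703, 0.076, -0.703]
force: [0.4, -0.2, -0.7]
grip_width: -0.001
```

>>> carry_out:
  targets:
    - {"x": -0.03, "y": -0.01, "z": 0.02, "ax": 0, "ay": 0, "az": 0, "hand": -1}
    - {"x": -0.03, "y": -0.01, "z": 0.02, "ax": 0, "ay": 0, "az": 0, "hand": -1}
    - {"x": -0.03, "y": -0.01, "z": 0.02, "ax": 0, "ay": 0, "az": 0, "hand": -1}

```text
time_s: 19.5
eef_pos: [411.1, -50.5, 161.5]
ee_rot: [-0.077, -0.703, -0.077, 0.703]
force: [-0.2, 0.9, -0.4]
grip_width: -0.0
```

```bash
python3 - <<'E'
from h import *
print(ctrl.sense()['time_s'],ctrl.sense()['force'],ctrl.sense()['eef_pos'])
t=viewer.capture("top"); w=viewer.capture("wrist")
a=cv2.resize(t,None,fx=1.42,fy=1.42,interpolation=cv2.INTER_CUBIC)
o=cv2.imread("pics/top0.png")
d=cv2.absdiff(a,o).max(2)
print("roi diff to home picture",d[245:290,320:440].mean(),"bystanders",d[190:235,160:210].mean(),d[320:360,185:235].mean(),d[180:285,555:590].mean())
b=np.hstack([cv2.resize(x[85:205,200:325],(400,384),interpolation=cv2.INTER_CUBIC) for x in (t,cv2.resize(o,(560,420),interpolation=cv2.INTER_AREA))])
cv2.imwrite("pics/end.png",b)
E
```

```text
19.5 [-0.19611278  0.90491403 -0.38590605] [411.128353   -50.47877469 161.49263665]
roi diff to home picture 13.681666666666667 bystanders 10.104888888888889 10.382 13.610340136054422
```

View pics/end.png

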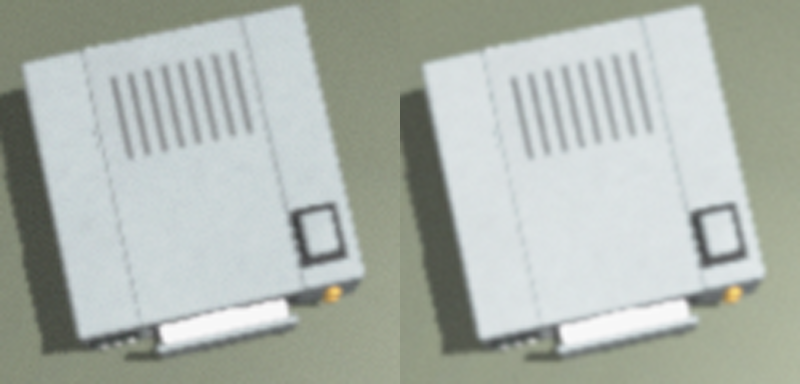

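The tray plate is at the same place (155–298, 345) as in the first picture, so the tray is home and the arm is clear.

```bash
python3 -c "
from rig import finish_job; print(finish_job())"
```

```text
the job is handed in; nothing more can be done
None
```

The tester is loaded and the job is handed in, at about 19.5 s of the 67 s allowed. I pressed the release key, laid the smallest module flat in the nest with its fins up, let go of it, and pushed the tray in until it latched.

**Forces:** the key press read about 6–7 N. The highest reading while pushing the tray was about 10 N, against the 20 N limit. I only read the force at the end of each move, so a short spike in between would not show.

**Last checks:**
- **Tray:** when I backed the fingers off, the force fell to zero and the tray did not follow. The final top view shows its front plate in the same place as in the first picture.
- **Module:** it was flat and centred when I last saw it, before the push. It is now hidden under the case roof. The gap around it in the nest is at most 3.5 mm each way, so it should still be within the 6 mm limit.
- **Spool, jar and screwdriver:** the arm never went near them. An image comparison came out no different from the general brightness change (it read about the same on the unmoved tester), so it neither confirms nor disputes this.

**Checks that disagreed:** an early part-way back-off still read about 3 N, so I took the tray as not latched and pushed again. That second push stopped solid at about 8 N. The tray had probably clicked on the first push, and I had misjudged where home was by a few millimetres. One earlier move call was also refused for missing keys and had no effect.

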